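Set up the jig tray for drilling scissor blanks

TASK

Pull the tray of the wooden cabinet out to its stop and leave it fully out. Draw the drilling plate out from under the low steel rack by its tab, set it down flat on the open bench clear of the rack and let go of it, then take it by its rib and lower it, tab towards the tray's handle, over the two pins in the tray until it lies flush on the tray floor. Do not drop the plate, and leave all the other things on the bench, the rack and the cabinet where they are.

Things in the scene. Friction and masses are not known exactly. Their poses are not given: they have to be found in the camera images.
- cabinet: fixed low wooden cabinet, 235 deep (x) x 148 wide (y) x 105 high. Origin on the bench under the middle of its front edge: the body reaches from x = 0 to x = +235 in its own frame and the tray slides out along its own -x. Stands left or right of the rack.
- tray (a joint): how far the wooden tray is pulled out of the cabinet, m: 0 shut, 0.175 at its stop. Needs about 2 N (8 N s/m damping on top), has no spring; may start a little open. In it, behind its front panel, two wooden blocks 24 high (x = -98 to -52, |y| = 18 to 52 from the seat) leave a 36 wide gap for the plate's tab, with no room for fingers.
- handle (a point): middle of the tray's handle: a level steel bar 90 long (along y), 12 x 12 thick, 75 above the bench, on two posts 40 either side of its middle. It is 36 in front of the tray's wooden front panel (16 thick, 136 wide, top 90 above the bench), and 52 in front of the cabinet's front edge when the tray is shut. Moves with the tray; axes as the cabinet's.
- seat (a point): point on the tray floor midway between its two pins, where the plate's origin must come; 30 above the bench, 110 behind the inner face of the front panel. Moves with the tray, axes as the cabinet's (x into the cabinet, handle towards -x). At the stop the whole seat lies in front of the cabinet. The tray is 104 wide inside, its sides 36 above its floor.
- pin_thin (a point): foot of the thin one of two upright steel pins fixed on the tray floor; it stands at x = -32 from the seat (towards the handle) and is 9 in diameter; the thick one stands at x = +32 and is 14 in diameter. Both are 22 high, the last 7 mm tapering by 3 mm in radius. Moves with the tray.
- rack: fixed low steel rack (a bridge): a top 100 deep (x) x 140 wide (y) x 8 thick, its underside 50 and its top 58 above the bench, on two 8 thick side walls (124 between them), open at front and back. Origin on the bench under its centre; its front (-x) faces roughly the robot.
- plate: loose aluminium drilling plate, 0.2 to 0.42 kg. Base 90 (x) x 60 (y) x 10 thick, through holes of 16 at x = +32 and of 11 at x = -32 on its centre line, a rib on its middle, a tab at its -x end. Origin at the centre of its underside, z up. Lies flat on the bench under the rack with only the tab out at the rack's front. Fits the pins one way round only.
- rib (a point): point on the plate's centre 34 above its underside: where to take the rib. The rib is 36 long (x), 12 wide (y), and stands 30 above the plate's upper face, its top 40 above the plate's underside.
- tab (a point): point in the middle of the plate's tab, 78 from the plate's origin along its -x and 9 above its underside. The tab is a bar 20 wide (y) and 18 high, reaching from the plate's edge at x = -45 to x = -95.
- oil: bystander: closed bottle, 48 diameter, 130 high; origin at the centre of its underside
- cup: bystander: open steel cup, 54 diameter, 55 high; origin at the centre of its underside
- hammer: bystander: hammer lying on the bench; origin under its middle
- stone: bystander: grey whetstone 150 x 50 x 25; origin at the centre of its underside
- file_block: bystander: wooden block 30 x 100 x 18 lying on top of the rack, on its rear half; origin at the centre of its underside
- tin: bystander: round steel tin, 60 diameter, 45 high, on top of the cabinet; origin at the centre of its underside
- weight: bystander: upright brass cylinder, 28 diameter, 35 high, in front of the rack beside the plate's way out; origin at the centre of its underside
- wedge: bystander: wooden block 60 x 26 x 22, in front of the rack beside the plate's way out; origin at the centre of its underside
Not all that is in view belongs to the job. What is meant by the plate is not purple, and is the larger of those in its own colour.

How it is judged (in metres and radians):
On the way:
1. the plate lies flat on the bench, drawn out from under the rack, let go and at rest (horizontal distance between rib and rack above 0.1 m and height (world z) of plate below 0.005 m and angle between plate's own z axis and vertical below 0.06 rad and contact force between the fingers and plate below 0.1 N and linear speed of plate below 0.02 m/s), for 0.2 s.
At the end, for the whole second after the job is handed in: The tray is within 6 mm of its stop (0.175 m) and at rest; the plate lies at rest on the tray floor over both pins: its origin within 5 mm of the seat sideways and 2.5 mm in height, level within 2 degrees, its tab towards the handle (value of joint tray above 0.169 m and horizontal distance between plate and seat below 0.005 m and z of plate in the frame of seat between -0.0025 and 0.0025 m and x of tab in the frame of seat below -0.05 m and angle between plate's own z axis and vertical below 0.035 rad and linear speed of plate below 0.01 m/s and velocity of joint tray between -0.01 and 0.01 m/s); the robot touches nothing.
It fails at once if the plate is dropped (moves faster than 0.45 m/s while the fingers do not touch it) (linear speed of plate above 0.45 m/s and contact force between the fingers and plate below 0.05 N).
It fails at once if a bystander is moved by more than 30 mm (distance of any of oil, cup, hammer, stone, file_block, tin, weight, wedge from where it was at the start of the episode above 0.03 m).
It also fails if it takes over 69 s, if anything falls off the work surface, if the arm or the gripper's body presses on something with over 40 N, if the wrist force passes 120 N, or if a joint passes its speed limit or range.

ROBOT

A 6-joint arm with a two-finger parallel gripper is mounted at the origin on the work surface. World frame = base frame: x ahead of the robot, y to its left, z up, the work surface at z = 0. Lengths are in m, angles in degrees, forces in N, time in s.
With the tool pointing down it reaches from about 0.375 to 0.9 m from the base axis. Payload 3.1 kg.
Tool frame: the origin (TCP) lies at the very end of the fingers, on their centre line; the grasp point (between the pads) lies 19 mm behind it (bot.tcp_to_grasp is the distance from the TCP to the grasp point, in m); z points along the fingers, y is the line along which they close (so a half turn about z gives the same grasp; the last joint's range is limited). The gripper opens to 87 mm and grips with 3 to 60 N. Pads are 19 mm wide; open, the fingers measure 117 mm over their backs; the gripper's body (75 mm by 190 mm) begins 51 mm behind the grasp point.
Start: joints at [-85.227, 30.224, 82.088, -0, 67.689, -10.227], TCP at [0.162, -0.604, 0.223] pointing down, gripper open.
Joint ranges: [-176.69, 176.69], [-43.24, 126.21], [12.49, 139.97], [-82, 262], [0, 151.66], [-163.58, 163.58]. Speed limits (degrees/s): [159.86, 159.86, 180, 180, 180, 180].

INTERFACE

Orientations are given as a 3x3 rotation matrix whose columns are the frame's x, y, z axes.
In Python, from rig import telemetry, capture, camera_info, job, bot gives the robot as it stands. The module is installed in compiled form; this text tells all that it offers.
- The arm moves only by the tool carry_out, never from a script. Its argument "deltas" is a list that holds one entry, the list of rows, each a list of 7 numbers: the shift along the tool's x, y, z scaled (see below), then the turn, a rotation vector about the tool's x, y, z scaled (see below), then the closure, from -1 (fully open) to 1 (shut). In form: [[[dx, dy, dz, ax, ay, az, claw], ...]]. A call has exactly 10 rows; each row is the pose to reach, as a shift and turn from the pose commanded when the call began, along the tool's axes at that moment, turning the shorter way round; what a row does not reach only later rows make up. The controller multiplies each number of a shift by 15 cm and each number of a turn by 360 degrees. A row lasts 1/12 s, in which the tool goes at most 41.7 mm and 7.16 degrees, less where a joint would pass 70% of its speed; a pose out of reach is approached as far as the arm can. A call with a number of a shift or a turn outside -1 to 1 is refused whole. A call with a gripper value outside its range is refused whole. The fingers move at their own pace and stop on an object; the grip force is fixed at half the most. Time passes only in rows, so rows that repeat a pose let the fingers close, or fill a call up. It gives the time, the measured TCP pose, the force, the opening and the grip force at its end, in the units of the state.
- telemetry.read_state(): the state, without advancing time (a new reading comes with each control period).
- capture(name): name is "side" or "top"; returns the picture (400x640x3 uint8, red, green, blue); there is no depth.
- camera_info(name): a dict with "mtx" (3x3 intrinsics, pixels), "k1" (the pictures are not rectified: a ray, as slopes to the right and down, at radius r is drawn at 1 + k1 r^2 times it, then the intrinsics apply), "cam_to_world" (4x4, takes a point from camera to world coordinates). Camera axes: x right, y down, z forward; pixel columns grow to the right and rows downward; lengths in m; the calibration is good to about 2 mm. A picture is of the moment at which its call begins. camera_info takes no time and is no camera call.
- job.hand_in(): hands the job in; it is judged then, once.
The state is a dict: "time_s": time; "joint_positions": joint angles; "qvel": joint speeds; "tau": joint torques, N m; "position": TCP position; "tcp_rot": TCP orientation; "force": force on the tool from outside, world axes, zero at the start; "moment": the same for the moment, N m; "opening": opening from 0.0 (shut) to 1.0 (fully open); "grasp_force": force on a finger pad.
Only numpy, scipy, OpenCV 4.12 (cv2) and the standard library are available. Lean on these libraries where they do the work, as an engineer would, in place of code of your own. Each camera call takes 0.05 s, during which the arm holds its last target. There are 200 camera calls.

## Working session

There is one attempt and no reset: what is moved stays moved. The work goes in short steps, Python scripts to look and compute and a tool call to move; the robot and the scene stay as the last step left them, time stands still between calls to the robot, and variables do not carry over. Pictures are saved under pics/ and viewed, at most 10 in all, crops included, and the job is handed in when it is done.

Besides the shell and the picture viewer there is one more tool, called after "Emit:" by a JSON object that holds its "method" and its "body", one argument or row to a line. carry_out: Moves the arm, as the interface text tells. Its arguments: {"type":"object","properties":{"deltas":{"type":"array","items":{"type":"array","items":{"type":"array","items":{"type":"number"}}}}},"required":["deltas"]}

```bash
mkdir -p pics; python3 - <<'E'
from rig import telemetry, capture, camera_info, bot
import cv2
for n in("top","side"):
    cv2.imwrite(f"pics/{n}0.png",capture(n)[...,::-1]); i=camera_info(n); print(n,i["mtx"],i["k1"],i["cam_to_world"])
s=telemetry.read_state(); print(s)
E
```

```text
top [[494.14210467   0.         317.52887927]
 [  0.         494.14210467 201.76920155]
 [  0.           0.           1.        ]] -0.10868813384129505 [[-0.00200001 -0.98626573  0.16515418  0.29987658]
 [-0.9999924   0.00252515  0.00296978  0.00956802]
 [-0.00334603 -0.16514699 -0.98626329  1.80337656]
 [ 0.          0.          0.          1.        ]]
side [[435.87371855   0.         312.91923923]
 [  0.         435.87371855 201.99673654]
 [  0.           0.           1.        ]] 0.0019445000929054269 [[-0.86693998 -0.30312629  0.39563812  0.05927417]
 [-0.49820733  0.50426494 -0.70534128  0.96996342]
 [ 0.01430106 -0.80859837 -0.58818718  0.89816372]
 [ 0.          0.          0.          1.        ]]
{'time_s': 0.1, 'joint_positions': array([-8.52270209e+01,  3.02751709e+01,  8.21489423e+01, -8.06083601e-04,
        6.76901871e+01, -1.02259091e+01]), 'qvel': array([ 0.03623128, -0.01777022, -0.07393124, -0.06642905, -0.05619986,
        0.0242708 ]), 'tau': array([ 2.63590146e-04, -4.40984273e+01, -1.77151805e+01,  6.35345606e-02,
        5.33855532e-02, -5.36168886e-05]), 'position': array([ 0.16173322, -0.60302383,  0.22165364]), 'tcp_rot': array([[ 9.65929493e-01,  2.58805298e-01, -1.78963165e-04],
       [ 2.58805135e-01, -9.65927510e-01,  1.98691351e-03],
       [ 3.41358299e-04, -1.96553494e-03, -9.99998010e-01]]), 'force': array([-0.28800402, -0.60016951,  0.43473126]), 'moment': array([ 0.0163987 ,  0.02602875, -0.05483294]), 'grasp_force': 0.0, 'opening': 1.0029115387200582}
```

View pics/top0.png

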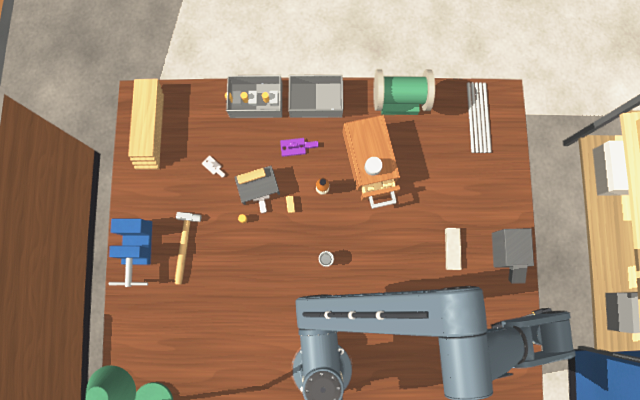

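View pics/side0.png

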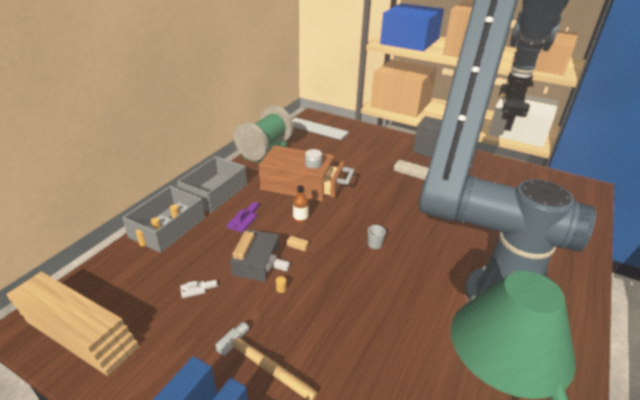

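The top view shows the rack at (257,185) with a light tab sticking out at (263,205), and the cabinet at (370,155) with its handle at (382,200). Three things could be the plate:
- purple one at (294,147): ruled out by its colour.
- small pale one at (213,166), in the open: the smaller of its colour.
- pale one under the rack, tab at (263,205): fits, since it lies under the rack with only the tab out.

I'll check this in an enlarged crop.

```bash
cat > h.py <<'E'
import numpy as np, cv2
from rig import telemetry, capture, camera_info, bot
def ray(n,px):
    i=camera_info(n); K,T=i["mtx"],i["cam_to_world"]
    d=(np.atleast_2d(np.float64(px))-K[:2,2])/K[[0,1],[0,1]]; u=d.copy()
    for _ in range(20): u=d/(1+i["k1"]*(u**2).sum(1,keepdims=True))
    return T[:3,3],np.c_[u,np.ones(len(u))]@T[:3,:3].T
def onz(n,px,z):
    o,r=ray(n,px); return o+r*((z-o[2])/r[:,2])[:,None]
def proj(n,P):
    i=camera_info(n); K,T=i["mtx"],i["cam_to_world"]
    c=(np.atleast_2d(P)-T[:3,3])@T[:3,:3]; u=c[:,:2]/c[:,2:]
    u=u*(1+i["k1"]*(u**2).sum(1,keepdims=True)); return u*K[[0,1],[0,1]]+K[:2,2]
def tri(a,b):
    o1,r1=ray("top",a);o2,r2=ray("side",b);r1=r1[0];r2=r2[0]
    s=np.linalg.lstsq(np.c_[r1,-r2],o2-o1,rcond=None)[0]
    p,q=o1+s[0]*r1,o2+s[1]*r2; return (p+q)/2,np.linalg.norm(p-q)
def mtx(yaw): # tool down, tool x at yaw
    c,s=np.cos(np.radians(yaw)),np.sin(np.radians(yaw)); return np.array([[c,s,0],[s,-c,0],[0,0,-1.]])
def delta(p0,R0,p1,R1):
    from scipy.spatial.transform import Rotation as Ro
    return np.r_[R0.T@(np.array(p1)-p0)/.15, np.degrees(Ro.from_matrix(R0.T@R1).as_rotvec())/360].round(4)
E
python3 - <<'E'
import cv2
a=cv2.imread("pics/top0.png")[110:235,200:420]
cv2.imwrite("pics/c1.png",cv2.resize(a,None,fx=3.6,fy=3.6,interpolation=cv2.INTER_CUBIC))
a=cv2.imread("pics/side0.png")[140:300,170:370]
cv2.imwrite("pics/c2.png",cv2.resize(a,None,fx=3.6,fy=3.6,interpolation=cv2.INTER_CUBIC))
E
```

```text
(no output)
```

View pics/c1.png

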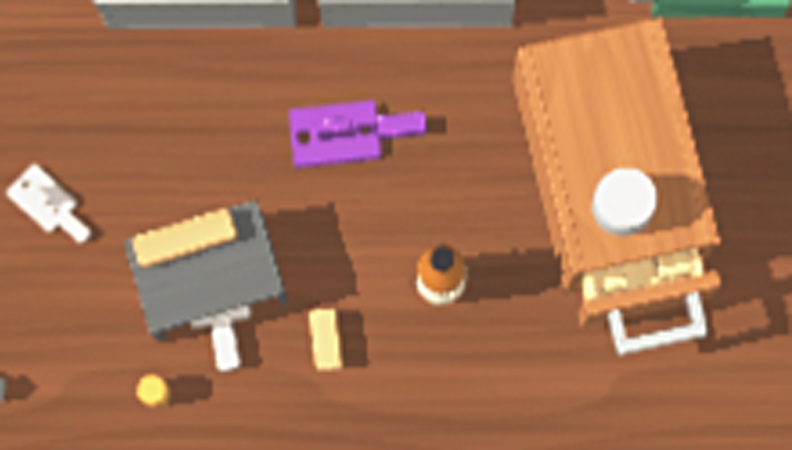

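View pics/c2.png

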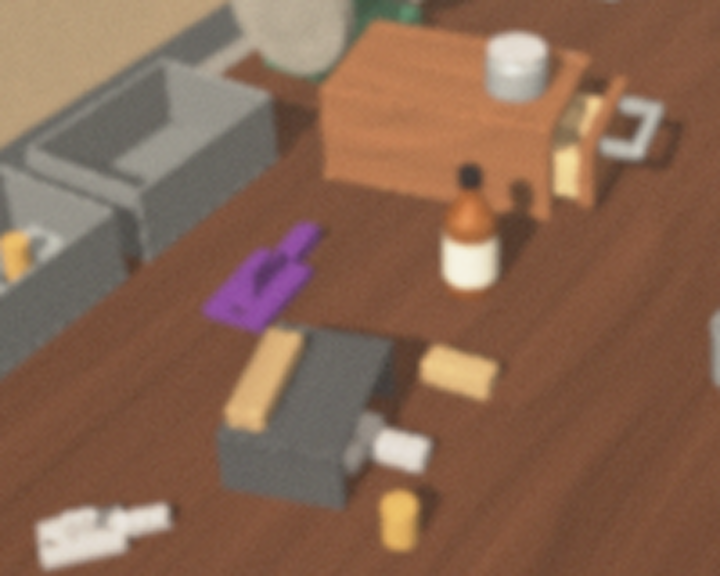

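The crops confirm it: the rack's plate shows a pale tab at crop 1 (226,345), the same colour as the clearly smaller loose plate at (45,205), and purple is excluded. So the plate is the one under the rack. The tray is already a little open, and the weight (152,390) and wedge (325,338) flank the tab. Measuring next.

```bash
cat > m.py <<'E'
from h import *
def blob(im,box,f,S=6,n=1):
    x0,y0,x1,y1=box; a=cv2.resize(im[y0:y1,x0:x1],None,fx=S,fy=S,interpolation=cv2.INTER_CUBIC).astype(int)
    m=f(a[...,0],a[...,1],a[...,2]).astype(np.uint8)
    cs=sorted(cv2.findContours(m,cv2.RETR_EXTERNAL,cv2.CHAIN_APPROX_NONE)[0],key=cv2.contourArea)[::-1][:n]
    return [(c[:,0]+.5)/S-.5+[x0,y0] for c in cs]
def rect(P): # world xy pts -> centre,size,angle of long side
    (c,s,_)=r=cv2.minAreaRect(P[:,:2].astype(np.float32)*1000); b=cv2.boxPoints(r)
    e=b[1]-b[0],b[2]-b[1]; l=max(e,key=np.linalg.norm); return np.round(np.array(c)/1000,4),np.round(s,1),round(np.degrees(np.arctan2(l[1],l[0]))%180,1)
E
python3 - <<'E'
from m import *
im=capture("top")
w=lambda r,g,b:(np.minimum(np.minimum(r,g),b)>185)
for nm,box,f,z in [("tab",(252,192,272,216),w,.018),("handle",(362,188,402,212),w,.081),
  ("rack",(230,160,285,206),lambda r,g,b:(abs(r-b)<25)&(r<140)&(r>85),.058),
  ("cab",(340,112,402,190),lambda r,g,b:(r>185)&(g>100)&(b<110)&(r-b>80),.105),
  ("weight",(232,208,254,228),lambda r,g,b:(r>170)&(b<110)&(g>120),.035),
  ("wedge",(280,192,302,214),lambda r,g,b:(r>190)&(g>150),.022),
  ("oil",(312,176,334,200),lambda r,g,b:(g<70)&(r<90),.13)]:
    c=blob(im,box,f)[0]; print(nm,*rect(onz("top",c,z)),"pxbox",c.min(0).round(1),c.max(0).round(1))
    if nm in("handle","rack","cab"):
        a=cv2.approxPolyDP(c.astype(np.float32)[:,None],2.2,True)[:,0]; print(a.round(1).tolist(), onz("top",a,z)[:,:2].round(3).tolist())
E
```

```text
tab [0.5885 0.2192] [55.7 21.9] 10.8 pxbox [258.6 197.2] [265.8 212.2]
handle [ 0.5966 -0.2145] [42.9 91. ] 102.3 pxbox [368.8 190.9] [395.4 207.6]
[[393.20001220703125, 191.10000610351562], [390.6000061035156, 192.10000610351562], [391.6000061035156, 199.89999389648438], [373.6000061035156, 203.8000030517578], [369.20001220703125, 196.39999389648438], [371.6000061035156, 207.39999389648438], [394.79998779296875, 202.60000610351562]] [[0.626, -0.254], [0.623, -0.245], [0.594, -0.248], [0.581, -0.183], [0.607, -0.169], [0.568, -0.176], [0.585, -0.259]]
rack [0.654  0.2337] [110.  140.8] 106.9 pxbox [234.6 165.9] [279.4 203.9]
[[270.6000061035156, 166.10000610351562], [263.8999938964844, 168.10000610351562], [264.3999938964844, 176.8000030517578], [241.8000030517578, 183.89999389648438], [236.89999389648438, 182.89999389648438], [234.89999389648438, 176.39999389648438], [243.39999389648438, 203.8000030517578], [265.79998779296875, 193.89999389648438], [279.20001220703125, 193.60000610351562]] [[0.724, 0.185], [0.717, 0.209], [0.684, 0.207], [0.658, 0.289], [0.662, 0.306], [0.686, 0.314
[... 338 characters left out ...]
9938964844, 176.60000610351562], [396.8999938964844, 167.39999389648438], [390.79998779296875, 172.8000030517578], [371.1000061035156, 175.60000610351562], [363.1000061035156, 167.89999389648438], [370.3999938964844, 155.89999389648438], [394.8999938964844, 160.8000030517578]] [[0.902, -0.223], [0.869, -0.079], [0.826, -0.075], [0.628, -0.12], [0.644, -0.136], [0.674, -0.274], [0.707, -0.266], [0.687, -0.244], [0.677, -0.174], [0.705, -0.146], [0.749, -0.173], [0.731, -0.26]]
weight [0.5372 0.2892] [33.5 32.1] 63.5 pxbox [237.2 213.2] [246.1 222.6]
wedge [0.5912 0.1164] [64.2 28.1] 7.3 pxbox [285.2 195.2] [294.2 212.2]
oil [ 0.6514 -0.0027] [19.  22.4] 179.7 pxbox [319.8 178.2] [325.2 184.6]
```

Emit:
{"method": "carry_out", "body": {
  "deltas": [
    [[0.06,-0.03,0,0,0,0,1],[0.15,-0.08,0,0,0,0,1],[0.25,-0.13,0,0,0,0,1],[0.35,-0.18,0,0,0,0,1],[0.45,-0.23,0,0,0,0,1],[0.55,-0.28,0,0,0,0,1],[0.65,-0.33,0,0,0,0,1],[0.73,-0.37,0,0,0,0,1],[0.81,-0.41,0,0,0,0,1],[0.873,-0.439,0,0,0,0,1]]
  ]
}}

```text
time_s: 0.98
position: [0.2726, -0.5047, 0.2227]
tcp_rot: [[0.966, 0.26, 0.0], [0.26, -0.966, 0.0], [0.0, -0.0, -1.0]]
force: [0.2, 0.6, -1.2]
opening: 0.328
grasp_force: 0.0
```

Emit:
{"method": "carry_out", "body": {
  "deltas": [
    [[0.09,-0.045,0,0,0,0,1],[0.18,-0.09,0,0,0,0,1],[0.26,-0.13,0,0,0,0,1],[0.35,-0.18,0,0,0,0,1],[0.44,-0.22,0,0,0,0,1],[0.52,-0.26,0,0,0,0,1],[0.61,-0.31,0,0,0,0,1],[0.7,-0.35,0,0,0,0,1],[0.79,-0.4,0,0,0,0,1],[0.873,-0.439,0,0,0,0,1]]
  ]
}}

```text
time_s: 1.82
position: [0.3816, -0.4075, 0.2225]
tcp_rot: [[0.966, 0.259, -0.0], [0.259, -0.966, 0.0], [0.0, -0.0, -1.0]]
force: [-0.2, -0.3, -0.4]
opening: 0.005
grasp_force: 0.0
```

Emit:
{"method": "carry_out", "body": {
  "deltas": [
    [[0.09,-0.045,0,0,0,0,1],[0.18,-0.09,0,0,0,0,1],[0.26,-0.13,0,0,0,0,1],[0.35,-0.18,0,0,0,0,1],[0.44,-0.22,0,0,0,0,1],[0.52,-0.26,0,0,0,0,1],[0.61,-0.31,0,0,0,0,1],[0.7,-0.35,0,0,0,0,1],[0.79,-0.4,0,0,0,0,1],[0.873,-0.439,0,0,0,0,1]]
  ]
}}

```text
time_s: 2.65
position: [0.491, -0.31, 0.2225]
tcp_rot: [[0.966, 0.259, -0.0], [0.259, -0.966, 0.0], [-0.0, -0.0, -1.0]]
force: [-0.4, 0.9, -0.2]
opening: 0.008
grasp_force: 0.0
```

Emit:
{"method": "carry_out", "body": {
  "deltas": [
    [[0.12,-0.06,0,0,0,0,1],[0.24,-0.12,0,0,0,0,1],[0.36,-0.18,0,0,0,0.002,1],[0.48,-0.24,0,0,0,0.004,1],[0.6,-0.3,0,0,0,0.005,1],[0.7,-0.35,0,0,0,0.007,1],[0.8,-0.4,0,0,0,0.007,1],[0.873,-0.439,0,0,0,0.007,1],[0.873,-0.439,0,0,0,0.007,1],[0.873,-0.439,0,0,0,0.007,1]]
  ]
}}

```text
time_s: 3.48
position: [0.5997, -0.2131, 0.2223]
tcp_rot: [[0.976, 0.218, -0.001], [0.218, -0.976, -0.0], [-0.001, 0.0, -1.0]]
force: [-1.0, -0.1, 0.0]
opening: 0.005
grasp_force: 0.0
```

```bash
python3 - <<'E'
from m import *
s=telemetry.read_state(); print(s["time_s"],s["position"],s["tcp_rot"].round(4),s["opening"])
im=capture("top"); cv2.imwrite("pics/t1.png",im[...,::-1])
w=lambda r,g,b:(np.minimum(np.minimum(r,g),b)>185)
c=blob(im,(252,192,272,216),w)[0]; print(rect(onz("top",c,.018)))
import json
a=np.array([.600,-.213,.222]); R=s["tcp_rot"]
print(delta(s["position"],R,[.600,-.213,.055],mtx(12.4)))
E
```

```text
3.4833 [ 0.59966467 -0.2131327   0.22231801] [[ 9.760e-01  2.176e-01 -8.000e-04]
 [ 2.176e-01 -9.760e-01 -3.000e-04]
 [-8.000e-04  1.000e-04 -1.000e+00]] 0.004730516360671446
(array([0.5885, 0.2192]), array([55.8, 21.9]), np.float32(10.8))
[ 3.3000e-03 -5.0000e-04  1.1155e+00  0.0000e+00  1.0000e-04  5.0000e-04]
```

Emit:
{"method": "carry_out", "body": {
  "deltas": [
    [[0.003,0,0.12,0,0,0,1],[0.003,0,0.24,0,0,0,1],[0.003,0,0.36,0,0,0,1],[0.003,0,0.48,0,0,0,1],[0.003,0,0.6,0,0,0,1],[0.003,0,0.7,0,0,0,1],[0.003,0,0.78,0,0,0,1],[0.003,0,0.84,0,0,0,1],[0.003,0,0.88,0,0,0,1],[0.003,0,0.9,0,0,0,1]]
  ]
}}

```text
time_s: 4.37
position: [0.5996, -0.2139, 0.0869]
tcp_rot: [[0.977, 0.215, -0.001], [0.215, -0.977, 0.0], [-0.001, -0.0, -1.0]]
force: [-0.5, 0.3, 0.4]
opening: 0.001
grasp_force: 0.0
```

Emit:
{"method": "carry_out", "body": {
  "deltas": [
    [[0,0,0.06,0,0,0,1],[0,0,0.12,0,0,0,1],[0,0,0.18,0,0,0,1],[0,0,0.225,0,0,0,1],[-0.03,0,0.225,0,0,0,1],[-0.08,0,0.225,0,0,0,1],[-0.14,0,0.225,0,0,0,1],[-0.2,0,0.225,0,0,0,1],[-0.26,0,0.225,0,0,0,1],[-0.32,0,0.225,0,0,0,1]]
  ]
}}

```text
time_s: 5.2
position: [0.5523, -0.2243, 0.0543]
tcp_rot: [[0.976, 0.216, 0.001], [0.216, -0.976, -0.0], [0.001, 0.001, -1.0]]
force: [3.1, 0.5, -2.7]
opening: 0.003
grasp_force: 1.4
```

```bash
python3 - <<'E'
from h import *
s=telemetry.read_state(); print(s["time_s"],s["position"],s["force"]); a=capture("top")[150:260,330:430]; cv2.imwrite("pics/t2.png",cv2.resize(a[...,::-1],None,fx=5,fy=5))
E
```

```text
5.2 [ 0.55232019 -0.22433208  0.05425053] [ 3.0922049   0.53050827 -2.67598119]
```

View pics/t2.png

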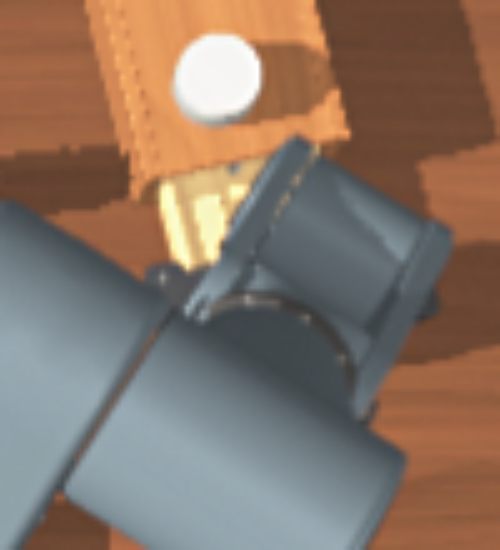

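The picture shows the tray following: more of its blocks are visible at (200,215), and the tool reads about 3 N of pull. Pulling on.

Emit:
{"method": "carry_out", "body": {
  "deltas": [
    [[-0.07,0,0,0,0,0,1],[-0.14,0,0,0,0,0,1],[-0.21,0,0,0,0,0,1],[-0.28,0,0,0,0,0,1],[-0.35,0,0,0,0,0,1],[-0.42,0,0,0,0,0,1],[-0.49,0,0,0,0,0,1],[-0.55,0,0,0,0,0,1],[-0.6,0,0,0,0,0,1],[-0.64,0,0,0,0,0,1]]
  ]
}}

```text
time_s: 6.08
position: [0.4585, -0.2452, 0.0539]
tcp_rot: [[0.976, 0.216, -0.0], [0.216, -0.976, -0.0], [-0.0, 0.0, -1.0]]
force: [2.3, 0.2, 1.9]
opening: 0.008
grasp_force: 1.3
```

Emit:
{"method": "carry_out", "body": {
  "deltas": [
    [[-0.01,0,0,0,0,0,1],[-0.02,0,0,0,0,0,1],[-0.025,0,0,0,0,0,1],[-0.03,0,0,0,0,0,1],[-0.035,0,0,0,0,0,1],[-0.04,0,0,0,0,0,1],[-0.045,0,0,0,0,0,1],[-0.05,0,0,0,0,0,1],[-0.055,0,0,0,0,0,1],[-0.055,0,0,0,0,0,1]]
  ]
}}

```text
time_s: 6.92
position: [0.4513, -0.2464, 0.0537]
tcp_rot: [[0.976, 0.216, -0.0], [0.216, -0.976, 0.0], [0.0, -0.0, -1.0]]
force: [2.1, 0.5, -0.0]
opening: 0.006
grasp_force: 1.2
```

Emit:
{"method": "carry_out", "body": {
  "deltas": [
    [[-0.01,0,0,0,0,0,1],[-0.015,0,0,0,0,0,1],[-0.02,0,0,0,0,0,1],[-0.025,0,0,0,0,0,1],[-0.03,0,0,0,0,0,1],[-0.035,0,0,0,0,0,1],[-0.04,0,0,0,0,0,1],[-0.04,0,0,0,0,0,1],[-0.04,0,0,0,0,0,1],[-0.04,0,0,0,0,0,1]]
  ]
}}

```text
time_s: 7.75
position: [0.4512, -0.2467, 0.0539]
tcp_rot: [[0.977, 0.212, 0.011], [0.212, -0.977, -0.0], [0.011, 0.003, -1.0]]
force: [19.4, 11.3, -5.8]
opening: 0.007
grasp_force: 11.2
```

The force jump shows the stop has been reached. Backing off to the middle of the gap, then raising.

Emit:
{"method": "carry_out", "body": {
  "deltas": [
    [[0.04,0,0,0,0,0,1],[0.076,0,0,0,0,0,1],[0.076,0,0,0,0,0,1],[0.076,0,-0.1,0,0,0,1],[0.076,0,-0.2,0,0,0,0.5],[0.076,0,-0.35,0,0,0,0],[0.076,0,-0.5,0,0,0,-0.1],[0.076,0,-0.65,0,0,0,-0.1],[0.076,0,-0.8,0,0,0,-0.1],[0.076,0,-0.9,0,0,0,-0.1]]
  ]
}}

```text
time_s: 8.58
position: [0.4559, -0.2458, 0.1906]
tcp_rot: [[0.976, 0.216, 0.0], [0.216, -0.976, -0.001], [-0.0, 0.001, -1.0]]
force: [-0.8, 0.5, 0.3]
opening: 0.373
grasp_force: 0.0
```

```bash
python3 - <<'E'
from h import *
s=telemetry.read_state(); print(s["time_s"],s["position"],s["force"],s["opening"])
p,R=s["position"],s["tcp_rot"]
print(delta(p,R,[.579,.2173,.19],mtx(10.8)))
E
```

```text
8.5833 [ 0.45593163 -0.24582532  0.19063873] [-0.8375084   0.51919263  0.3179067 ] 0.37326474102241897
[ 1.4669e+00 -2.8380e+00  8.0000e-04  2.0000e-04  0.0000e+00  4.6000e-03]
```

Emit:
{"method": "carry_out", "body": {
  "deltas": [
    [[0.04,-0.08,0,0,0,0,-0.1],[0.1,-0.2,0,0,0,0,-0.1],[0.16,-0.31,0,0,0,0,-0.1],[0.22,-0.42,0,0,0,0,-0.1],[0.27,-0.53,0,0,0,0,-0.1],[0.33,-0.63,0,0,0,0,-0.1],[0.38,-0.73,0,0,0,0,-0.1],[0.42,-0.81,0,0,0,0,-0.1],[0.46,-0.88,0,0,0,0,-0.1],[0.489,-0.946,0,0,0,0,-0.1]]
  ]
}}

```text
time_s: 9.42
position: [0.4968, -0.0894, 0.1878]
tcp_rot: [[0.976, 0.216, -0.002], [0.216, -0.976, 0.001], [-0.002, -0.001, -1.0]]
force: [-0.0, -0.4, 0.0]
opening: 0.551
grasp_force: 0.0
```

Emit:
{"method": "carry_out", "body": {
  "deltas": [
    [[0.04,-0.08,0,0,0,0,-0.1],[0.1,-0.2,0,0,0,0,-0.1],[0.16,-0.31,0,0,0,0,-0.1],[0.22,-0.42,0,0,0,0,-0.1],[0.27,-0.53,0,0,0,0,-0.1],[0.33,-0.63,0,0,0,0,-0.1],[0.38,-0.73,0,0,0,0,-0.1],[0.42,-0.81,0,0,0,0,-0.1],[0.46,-0.88,0,0,0,0,-0.1],[0.489,-0.946,0,0,0,0,-0.1]]
  ]
}}

```text
time_s: 10.25
position: [0.5384, 0.0645, 0.1883]
tcp_rot: [[0.976, 0.216, -0.001], [0.216, -0.976, -0.0], [-0.001, -0.0, -1.0]]
force: [0.6, 0.8, 0.0]
opening: 0.548
grasp_force: 0.0
```

Emit:
{"method": "carry_out", "body": {
  "deltas": [
    [[0.04,-0.08,0,0,0,0,-0.1],[0.1,-0.2,0,0,0,0,-0.1],[0.16,-0.31,0,0,0,0,-0.1],[0.22,-0.42,0,0,0,0,-0.1],[0.29,-0.56,0,0,0,0.002,-0.1],[0.36,-0.69,0,0,0,0.004,-0.1],[0.42,-0.82,0,0,0,0.005,-0.1],[0.47,-0.9,0,0,0,0.005,-0.1],[0.489,-0.946,0,0,0,0.005,-0.1],[0.489,-0.946,0,0,0,0.005,-0.1]]
  ]
}}

```text
time_s: 11.08
position: [0.5796, 0.2192, 0.1885]
tcp_rot: [[0.982, 0.187, 0.0], [0.187, -0.982, 0.0], [0.0, -0.0, -1.0]]
force: [-0.2, -0.6, -0.7]
opening: 0.548
grasp_force: 0.0
```

```bash
python3 - <<'E'
from h import *
s=telemetry.read_state(); print(s["time_s"],s["position"],s["opening"])
print(delta(s["position"],s["tcp_rot"],[.579,.2173,.004],mtx(10.8)))
i,j=capture("side"),capture("top")
a=np.hstack([cv2.resize(i[190:310,220:320],None,fx=4,fy=4),cv2.resize(j[120:240,350:430],None,fx=4,fy=4)])
cv2.imwrite("pics/t3.png",a[...,::-1])
E
```

```text
11.0833 [0.57960127 0.21923834 0.18854921] 0.5481497386165785
[-6.4000e-03  1.2100e-02  1.2303e+00 -0.0000e+00 -0.0000e+00 -1.0000e-04]
```

View pics/t3.png

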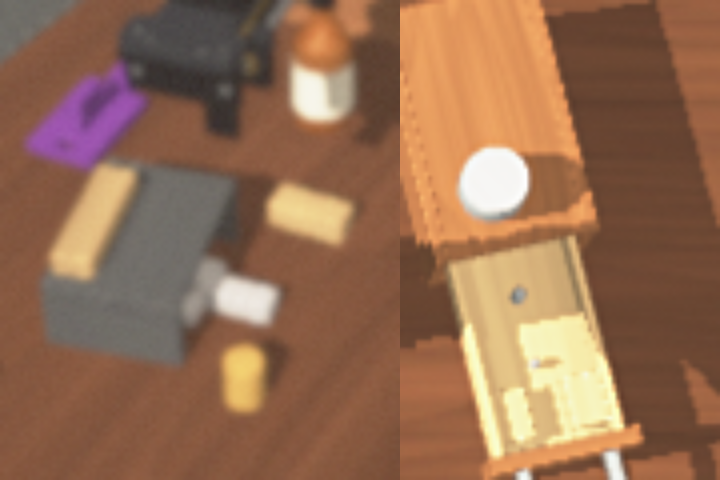

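The left half shows the gripper above and behind the rack in the side view, with the tab free at (248,300). The right half shows the tray out with both pins visible: thick at (518,294), thin at (535,363). Descending on the tab.

Emit:
{"method": "carry_out", "body": {
  "deltas": [
    [[-0.006,0.012,0.1,0,0,0,-0.1],[-0.006,0.012,0.2,0,0,0,-0.1],[-0.006,0.012,0.32,0,0,0,-0.1],[-0.006,0.012,0.44,0,0,0,-0.1],[-0.006,0.012,0.56,0,0,0,-0.1],[-0.006,0.012,0.68,0,0,0,-0.1],[-0.006,0.012,0.78,0,0,0,-0.1],[-0.006,0.012,0.86,0,0,0,-0.1],[-0.006,0.012,0.92,0,0,0,-0.1],[-0.006,0.012,0.95,0,0,0,-0.1]]
  ]
}}

```text
time_s: 12.02
position: [0.5784, 0.215, 0.0452]
tcp_rot: [[0.983, 0.184, -0.002], [0.184, -0.983, -0.0], [-0.002, 0.0, -1.0]]
force: [1.0, 0.9, 0.2]
opening: 0.548
grasp_force: 0.0
```

Emit:
{"method": "carry_out", "body": {
  "deltas": [
    [[0,0,0.05,0,0,0,-0.1],[0,0,0.1,0,0,0,-0.1],[0,0,0.15,0,0,0,-0.1],[0,0,0.2,0,0,0,-0.1],[0,0,0.23,0,0,0,-0.1],[0,0,0.25,0,0,0,-0.1],[0,0,0.265,0,0,0,-0.1],[0,0,0.265,0,0,0,-0.1],[0,0,0.265,0,0,0,-0.1],[0,0,0.265,0,0,0,-0.1]]
  ]
}}

```text
time_s: 12.85
position: [0.5792, 0.216, 0.0069]
tcp_rot: [[0.983, 0.185, 0.001], [0.185, -0.983, 0.0], [0.001, 0.0, -1.0]]
force: [-0.5, 0.5, -0.2]
opening: 0.549
grasp_force: 0.0
```

Emit:
{"method": "carry_out", "body": {
  "deltas": [
    [[0,0,0.01,0,0,0,-0.1],[0,0,0.017,0,0,0,0.2],[0,0,0.017,0,0,0,0.5],[0,0,0.017,0,0,0,1],[0,0,0.017,0,0,0,1],[0,0,0.017,0,0,0,1],[0,0,0.017,0,0,0,1],[0,0,0.017,0,0,0,1],[0,0,0.017,0,0,0,1],[0,0,0.017,0,0,0,1]]
  ]
}}

```text
time_s: 13.68
position: [0.579, 0.2159, 0.0041]
tcp_rot: [[0.983, 0.185, 0.0], [0.185, -0.983, 0.0], [0.0, 0.0, -1.0]]
force: [-0.1, -1.6, -0.2]
opening: 0.226
grasp_force: 30.0
```

Emit:
{"method": "carry_out", "body": {
  "deltas": [
    [[-0.03,0,0,0,0,0,1],[-0.1,0,0,0,0,0,1],[-0.18,0,0,0,0,0,1],[-0.26,0,0,0,0,0,1],[-0.34,0,0,0,0,0,1],[-0.42,0,0,0,0,0,1],[-0.5,0,0,0,0,0,1],[-0.57,0,0,0,0,0,1],[-0.64,0,0,0,0,0,1],[-0.7,0,0,0,0,0,1]]
  ]
}}

```text
time_s: 14.52
position: [0.4749, 0.1964, 0.0041]
tcp_rot: [[0.983, 0.185, -0.0], [0.185, -0.983, -0.0], [-0.0, -0.0, -1.0]]
force: [1.0, -0.3, -1.3]
opening: 0.223
grasp_force: 30.0
```

Emit:
{"method": "carry_out", "body": {
  "deltas": [
    [[-0.07,0,0,0,0,0,1],[-0.14,0,0,0,0,0,1],[-0.22,0,0,0,0,0,1],[-0.3,0,0,0,0,0,1],[-0.38,0,0,0,0,0,1],[-0.46,0,0,0,0,0,1],[-0.54,0,0,0,0,0,1],[-0.6,0,0,0,0,0,1],[-0.64,0,0,0,0,0,1],[-0.66,0,0,0,0,0,1]]
  ]
}}

```text
time_s: 15.35
position: [0.3777, 0.178, 0.0041]
tcp_rot: [[0.983, 0.185, -0.0], [0.185, -0.983, -0.0], [-0.0, -0.0, -1.0]]
force: [1.4, 0.5, -0.7]
opening: 0.227
grasp_force: 30.0
```

Emit:
{"method": "carry_out", "body": {
  "deltas": [
    [[0,0,0,0,0,0,1],[0,0,0,0,0,0,0.3],[0,0,0,0,0,0,0],[0,0,0,0,0,0,0],[0,0,0,0,0,0,0],[0,0,0,0,0,0,0],[0,0,-0.1,0,0,0,0],[0,0,-0.25,0,0,0,0],[0,0,-0.4,0,0,0,0],[0,0,-0.6,0,0,0,0]]
  ]
}}

```text
time_s: 16.18
position: [0.3775, 0.1779, 0.0941]
tcp_rot: [[0.983, 0.185, -0.003], [0.185, -0.983, -0.001], [-0.003, -0.0, -1.0]]
force: [0.7, -0.3, -1.0]
opening: 0.501
grasp_force: 0.0
```

Emit:
{"method": "carry_out", "body": {
  "deltas": [
    [[0,0,-0.2,0,0,0,0],[0,0,-0.35,0,0,0,0],[0.02,0.1,-0.5,0,0,0,0],[0.05,0.25,-0.6,0,0,0,0],[0.1,0.4,-0.7,0,0,0,0],[0.15,0.55,-0.7,0,0,0,0],[0.2,0.7,-0.7,0,0,0,0],[0.25,0.85,-0.7,0,0,0,0],[0.25,0.95,-0.7,0,0,0,0],[0.25,1,-0.7,0,0,0,0]]
  ]
}}

```text
time_s: 17.02
position: [0.444, 0.0359, 0.1991]
tcp_rot: [[0.983, 0.183, 0.001], [0.183, -0.983, -0.0], [0.001, 0.001, -1.0]]
force: [0.5, -0.2, -0.4]
opening: 0.499
grasp_force: 0.0
```

```bash
python3 - <<'E'
from h import *
s=telemetry.read_state(); print(s["time_s"],s["position"])
j=capture("top");cv2.imwrite("pics/t4full.png",j[...,::-1])
cv2.imwrite("pics/t4.png",cv2.resize(j[150:300,210:420],None,fx=3.8,fy=3.8,interpolation=cv2.INTER_CUBIC)[...,::-1])
E
```

```text
17.0167 [0.44395606 0.0359393  0.1990786 ]
```

View pics/t4.png

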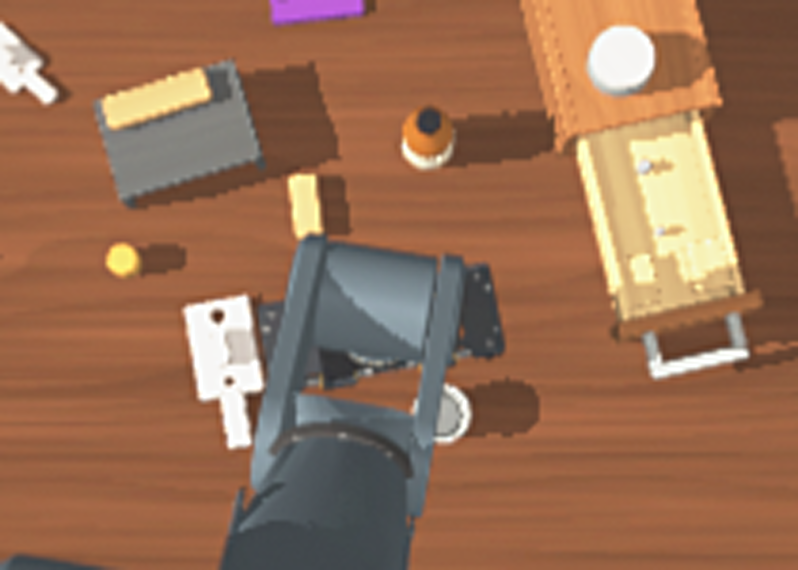

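The plate lies flat in the open with its big hole at (217,316), small hole at (229,380) and tab at (237,418). The tray pins are at (645,165) and (660,231), and the weight and wedge are where they were. Measuring the holes, pins and handle.

```bash
python3 - <<'E'
from m import *
im=cv2.imread("pics/t4full.png")[...,::-1]
w=lambda r,g,b:(np.minimum(np.minimum(r,g),b)>185)
for nm,box,z in[("plate",(256,224,282,257),.010),("tab",(266,255,278,270),.018)]:
    c=blob(im,box,w)[0]; print(nm,rect(onz("top",c,z)))
g=lambda u,v:((u+.5)/3.8-.5+210,(v+.5)/3.8-.5+150)
def cen(box,dark,thr):
    x0,y0,x1,y1=box;a=im[y0:y1,x0:x1].min(2).astype(float); q=np.clip(thr-a if dark else a-thr,0,None)
    yy,xx=np.mgrid[y0:y1,x0:x1]; return np.array([(q*xx).sum(),(q*yy).sum()])/q.sum()
h=[cen((264,230,271,237),True,150),cen((268,247,273,253),True,170)]
H=onz("top",h,.010)[:,:2]; d=H[0]-H[1]; print("holes",np.round(h,1).tolist(),H.round(4),np.linalg.norm(d),np.degrees(np.arctan2(d[1],d[0])),H.mean(0))
print("expect yaw",10.7)
for nm,(x0,y0,x1,y1) in [("thick",(375,187,387,199)),("thin",(378,204,392,216))]:
    print(nm,x0,y0);print(im[y0:y1,x0:x1,2])
c=blob(im,(378,225,410,252),lambda r,g,b:(np.minimum(np.minimum(r,g),b)>170)&(r-b<40))[0]; P=onz("top",c,.081);print("handle",rect(P))
a=cv2.approxPolyDP(c.astype(np.float32)[:,None],2,True)[:,0];print(a.round(1).tolist(),onz("top",a,.081)[:,:2].round(4).tolist())
E
```

```text
plate (array([0.4495, 0.1932]), array([104.8,  61.7]), np.float32(10.6))
tab (array([0.3844, 0.1806]), array([47.1, 22.6]), np.float32(8.6))
holes [[266.9, 232.8], [269.9, 249.9]] [[0.4859 0.1999]
 [0.4237 0.1883]] 0.06331858003201062 10.592662429547026 [0.45477736 0.19410097]
expect yaw 10.7
thick 375 187
[[134 180 179 177 175 177 172 172 185 186 186 184]
 [137 199 197 194 190 193 190 187 184 185 183 184]
 [137 196 198 193 190 191 191 188 183 185 183 184]
 [127 158 194 193 188 189 193 190 185 182 185 185]
 [122 135 194 190 167 175 189 190 180 153 183 184]
 [123 134 197 206 216 205 147 147 142 123 143 151]
 [124 136 202 229 238 233 134 121 121 116 118 121]
 [124 131 184 227 224 188 131 119 119 123 122 129]
 [124 124 148 198 178 146 164 128 133 170 172 173]
 [125 123 136 194 187 177 188 176 176 188 185 187]
 [127 124 137 195 197 191 191 191 190 188 183 186]
 [127 125 127 157 195 193 191 190 191 187 184 184]]
thin 378 204
[[125 137 197 195 191 187 189 189 185 185 186 185 182 175]
 [124 137 196 196 191 189 189 189 186 184 187 185 182 177]
 [125 128 157 195 194 189 189 190 188 186 187 18
[... 215 characters left out ...]
92 143 120 118 117 127 153 182]
 [133 126 126 138 203 211 161 123 123 124 132 171 177 186]
 [133 127 126 138 194 188 179 174 177 177 177 188 188 186]
 [135 130 126 128 155 191 192 190 190 191 189 186 188 189]
 [135 131 127 124 138 195 194 191 190 192 189 182 186 215]
 [133 131 126 125 139 197 198 192 187 191 186 166 172 203]]
handle (array([ 0.4347, -0.2473]), array([93.5, 37. ]), np.float32(82.3))
[[379.8999938964844, 238.60000610351562], [382.1000061035156, 248.89999389648438], [406.20001220703125, 243.10000610351562], [399.20001220703125, 241.60000610351562], [383.8999938964844, 245.1999969482422]] [[0.4572, -0.2032], [0.421, -0.21], [0.441, -0.2953], [0.4464, -0.2708], [0.4338, -0.2167]]
```

```bash
python3 - <<'E'
from m import *
im=cv2.imread("pics/t4full.png")[...,::-1]
u=np.array([np.cos(np.radians(12.5)),np.sin(np.radians(12.5))]);v=np.array([-u[1],u[0]])
A=np.c_[u,v]
for n,p in[("thick",(379.0,192.9)),("thin",(383.0,210.4))]:
    for z in(.041,.048): print(n,z,onz("top",[p],z)[0,:2].round(4),(onz("top",[p],z)[0,:2]@A).round(4))
# handle bar: bright, profile
f=lambda r,g,b:(np.minimum(np.minimum(r,g),b)>165)&(r-b<45)
for im_,box in((im,(378,225,410,252)),(cv2.imread("pics/top0.png")[...,::-1],(362,188,402,212))):
    P=onz("top",blob(im_,box,f)[0],.081)[:,:2]@A; e=P[P[:,0]<P[:,0].min()+.004]
    print("front",np.percentile(P[:,0],[0,5,15]).round(4),"ends",P[P[:,0]<P[:,0].min()+.012,1].min(),P[P[:,0]<P[:,0].min()+.012,1].max(), "slope deg",np.degrees(np.polyfit(e[:,1],e[:,0],1)[0]))
print("robot bar front s",(np.array([.4512,-.2467])@A)-[.0215,0])
# tray side outer walls / panel top ends z=.09
o=lambda r,g,b:(r>150)&(r-b>90)&(g<150)
P=onz("top",blob(im,(366,222,416,242),o)[0],.09)[:,:2]@A; print("panel",P.min(0).round(4),P.max(0).round(4))
# predicted pins image given seat guess
for s in ((np.array([.4512,-.2467])@A)[0]-.0155+.162,):
  for l in(-.338,-.340,-.342):
    q=[np.r_[A@[s+d,l],z] for d in(.032,-.032) for z in(.03,.052)]; print(s,l,proj("top",q).round(1).tolist())
E
```

```text
thick 0.041 [ 0.6271 -0.2084] [ 0.5671 -0.3392]
thick 0.048 [ 0.6258 -0.2076] [ 0.566  -0.3381]
thin 0.041 [ 0.5628 -0.2215] [ 0.5015 -0.338 ]
thin 0.048 [ 0.5617 -0.2206] [ 0.5007 -0.3369]
front [0.3648 0.3652 0.3655] ends -0.38446312442501757 -0.2931382876222843 slope deg -0.2055280729979547
front [0.5141 0.5146 0.515 ] ends -0.38373158623733344 -0.29266953923209293 slope deg -0.07691455194589229
robot bar front s [ 0.36560911 -0.33850978]
panel [ 0.4069 -0.4043] [ 0.4188 -0.2736]
0.5336091056539839 -0.338 [[378.4, 193.9], [379.1, 192.8], [382.6, 210.8], [383.4, 209.9]]
0.5336091056539839 -0.34 [[378.9, 193.8], [379.7, 192.7], [383.1, 210.7], [383.9, 209.8]]
0.5336091056539839 -0.342 [[379.5, 193.7], [380.2, 192.6], [383.7, 210.6], [384.5, 209.7]]
```

Emit:
{"method": "carry_out", "body": {
  "deltas": [
    [[0.02,-0.08,0,0,0,0,0],[0.05,-0.2,0,0,0,0,0],[0.09,-0.35,0,0,0,0,0],[0.13,-0.5,0,0,0,0,0],[0.17,-0.65,0,0,0,0,0],[0.21,-0.8,0,0,0,0,0],[0.24,-0.9,0,0,0,0,0],[0.263,-1,0,0,0,0,0],[0.263,-1,0,0,0,0,0],[0.263,-1,0,0,0,0,0]]
  ]
}}

```text
time_s: 17.9
position: [0.4529, 0.1934, 0.1987]
tcp_rot: [[0.982, 0.188, -0.001], [0.188, -0.982, -0.0], [-0.001, 0.0, -1.0]]
force: [-0.2, -0.1, 0.7]
opening: 0.502
grasp_force: 0.0
```

```bash
python3 - <<'E'
from h import *
s=telemetry.read_state(); print(s["time_s"],s["position"])
print(delta(s["position"],s["tcp_rot"],[.4548,.1925,.0155],mtx(10.65)))
E
```

```text
17.9 [0.4528934  0.19336019 0.19874872]
[1.3000e-02 8.0000e-03 1.2216e+00 0.0000e+00 2.0000e-04 5.0000e-04]
```

Emit:
{"method": "carry_out", "body": {
  "deltas": [
    [[0.01,0.008,0.1,0,0,0,0],[0.013,0.008,0.2,0,0,0,0],[0.013,0.008,0.32,0,0,0,0],[0.013,0.008,0.44,0,0,0,0],[0.013,0.008,0.56,0,0,0,0],[0.013,0.008,0.68,0,0,0,0],[0.013,0.008,0.78,0,0,0,0],[0.013,0.008,0.86,0,0,0,0],[0.013,0.008,0.92,0,0,0,0],[0.013,0.008,0.95,0,0,0,0]]
  ]
}}

```text
time_s: 18.73
position: [0.4553, 0.1909, 0.0555]
tcp_rot: [[0.983, 0.185, -0.002], [0.185, -0.983, -0.001], [-0.002, 0.0, -1.0]]
force: [-0.5, 0.0, 0.5]
opening: 0.496
grasp_force: 0.0
```

Emit:
{"method": "carry_out", "body": {
  "deltas": [
    [[0,0,0.05,0,0,0,0],[0,0,0.1,0,0,0,0],[0,0,0.15,0,0,0,0],[0,0,0.2,0,0,0,0],[0,0,0.24,0,0,0,0],[0,0,0.265,0,0,0,0],[0,0,0.272,0,0,0,0],[0,0,0.272,0,0,0,0],[0,0,0.272,0,0,0,0],[0,0,0.272,0,0,0,0]]
  ]
}}

```text
time_s: 19.57
position: [0.4565, 0.1917, 0.016]
tcp_rot: [[0.983, 0.185, 0.001], [0.185, -0.983, 0.0], [0.001, -0.0, -1.0]]
force: [-0.0, -0.3, -0.6]
opening: 0.498
grasp_force: 0.0
```

Emit:
{"method": "carry_out", "body": {
  "deltas": [
    [[-0.01,-0.007,0,0,0,0,0],[-0.01,-0.007,0,0,0,0,0.2],[-0.01,-0.007,0,0,0,0,0.4],[-0.01,-0.007,0,0,0,0,0.6],[-0.01,-0.007,0,0,0,0,1],[-0.01,-0.007,0,0,0,0,1],[-0.01,-0.007,0,0,0,0,1],[-0.01,-0.007,0,0,0,0,1],[-0.01,-0.007,0,0,0,0,1],[-0.01,-0.007,0,0,0,0,1]]
  ]
}}

```text
time_s: 20.4
position: [0.4546, 0.1924, 0.0157]
tcp_rot: [[0.983, 0.185, 0.0], [0.185, -0.983, 0.0], [0.0, -0.0, -1.0]]
force: [0.0, -0.2, 0.7]
opening: 0.135
grasp_force: 30.0
```

```bash
python3 - <<'E'
from h import *
s=telemetry.read_state(); p,R=s["position"],s["tcp_rot"]; print(s["time_s"],p,s["force"],R.round(4))
u=np.array([np.cos(np.radians(12.5)),np.sin(np.radians(12.5))]);A=np.c_[u,[-u[1],u[0]]]
print("seat",A@[.5336,-.3405])
g=np.array(A@[.5336,-.3405]); g=g+(p[:2]-np.array([.4548,.1925]))*0
print(delta(p,R,[g[0],g[1],.150],mtx(12.5)))
E
```

```text
20.4 [0.45460716 0.192351   0.01572868] [ 0.0467247  -0.19185076  0.68547225] [[ 9.827e-01  1.852e-01  1.000e-04]
 [ 1.852e-01 -9.827e-01  0.000e+00]
 [ 1.000e-04 -0.000e+00 -1.000e+00]]
seat [ 0.59464924 -0.21693661]
[ 0.4121  2.8543 -0.8952 -0.     -0.     -0.0051]
```

Emit:
{"method": "carry_out", "body": {
  "deltas": [
    [[0,0,-0.05,0,0,0,1],[0,0,-0.15,0,0,0,1],[0,0,-0.27,0,0,0,1],[0,0,-0.4,0,0,0,1],[0,0,-0.53,0,0,0,1],[0,0,-0.66,0,0,0,1],[0,0,-0.77,0,0,0,1],[0,0,-0.85,0,0,0,1],[0,0,-0.89,0,0,0,1],[0,0,-0.9,0,0,0,1]]
  ]
}}

```text
time_s: 21.23
position: [0.4549, 0.1924, 0.1519]
tcp_rot: [[0.983, 0.185, 0.002], [0.185, -0.983, 0.0], [0.002, 0.0, -1.0]]
force: [-0.1, 0.1, -2.7]
opening: 0.136
grasp_force: 30.0
```

Emit:
{"method": "carry_out", "body": {
  "deltas": [
    [[0.01,0.06,0,0,0,0,1],[0.02,0.16,0,0,0,0,1],[0.04,0.27,0,0,0,0,1],[0.05,0.38,0,0,0,0,1],[0.07,0.49,0,0,0,0,1],[0.09,0.6,0,0,0,0,1],[0.1,0.71,0,0,0,0,1],[0.12,0.81,0,0,0,0,1],[0.13,0.89,0,0,0,0,1],[0.137,0.95,0,0,0,0,1]]
  ]
}}

```text
time_s: 22.07
position: [0.5011, 0.0545, 0.1498]
tcp_rot: [[0.983, 0.184, -0.002], [0.184, -0.983, -0.0], [-0.002, -0.0, -1.0]]
force: [0.2, -0.5, -1.4]
opening: 0.134
grasp_force: 30.0
```

Emit:
{"method": "carry_out", "body": {
  "deltas": [
    [[0.01,0.06,0,0,0,0,1],[0.02,0.16,0,0,0,0,1],[0.04,0.27,0,0,0,0,1],[0.05,0.38,0,0,0,0,1],[0.07,0.49,0,0,0,0,1],[0.09,0.6,0,0,0,0,1],[0.1,0.71,0,0,0,0,1],[0.12,0.81,0,0,0,0,1],[0.13,0.89,0,0,0,0,1],[0.137,0.95,0,0,0,0,1]]
  ]
}}

```text
time_s: 22.9
position: [0.5482, -0.0813, 0.1506]
tcp_rot: [[0.983, 0.185, 0.0], [0.185, -0.983, -0.0], [0.0, 0.0, -1.0]]
force: [-0.3, -0.2, -1.6]
opening: 0.137
grasp_force: 30.0
```

Emit:
{"method": "carry_out", "body": {
  "deltas": [
    [[0.01,0.06,0,0,0,0,1],[0.02,0.16,0,0,0,0,1],[0.04,0.28,0,0,0,-0.002,1],[0.05,0.4,0,0,0,-0.004,1],[0.08,0.52,0,0,0,-0.005,1],[0.09,0.64,0,0,0,-0.005,1],[0.11,0.76,0,0,0,-0.005,1],[0.13,0.87,0,0,0,-0.005,1],[0.137,0.95,0,0,0,-0.005,1],[0.137,0.95,0,0,0,-0.005,1]]
  ]
}}

```text
time_s: 23.73
position: [0.5954, -0.2196, 0.1507]
tcp_rot: [[0.977, 0.214, 0.002], [0.214, -0.977, -0.002], [0.001, 0.002, -1.0]]
force: [0.3, -0.2, -1.7]
opening: 0.138
grasp_force: 30.0
```

```bash
python3 - <<'E'
from h import *
s=telemetry.read_state(); p,R=s["position"],s["tcp_rot"]; print(s["time_s"],p,s["force"],s["opening"],s["grasp_force"])
print(delta(p,R,[.5946,-.2169,.075],mtx(12.5)))
i=capture("side"); cv2.imwrite("pics/s5.png",cv2.resize(i[120:240,270:390],None,fx=4.5,fy=4.5,interpolation=cv2.INTER_CUBIC)[...,::-1])
E
```

```text
23.7333 [ 0.59541558 -0.21964692  0.15072459] [ 0.31065973 -0.1673292  -1.6585757 ] 0.1379653318603172 29.999643238261342
[-2.100e-03 -2.030e-02  5.048e-01  4.000e-04 -2.000e-04 -4.000e-04]
```

View pics/s5.png

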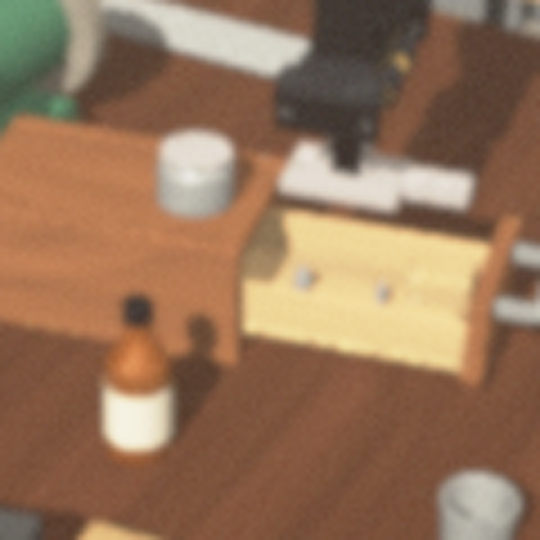

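The side view shows the plate held level over the tray, tab towards the handle, with the pins below at (303,277) and (381,291). I'll cross-check where the pins and plate appear against where they should project.

```bash
python3 - <<'E'
from m import *
im=capture("side"); s=telemetry.read_state(); p=s["position"]; R=s["tcp_rot"]; print(p)
print(tri((379.0,192.9),(336.9,181.2)),tri((383.0,210.4),(354.3,184.2)))
u=np.array([np.cos(np.radians(12.5)),np.sin(np.radians(12.5))]);A=np.c_[u,[-u[1],u[0]]]
for l in(-.3385,-.3405): print(l,proj("side",[np.r_[A@[.5336+d,l],.043] for d in(.032,-.032)]).round(1).tolist())
# plate: white blob lower-left/right extremes vs predicted corners
c=blob(im,(328,148,378,170),lambda r,g,b:(np.minimum(np.minimum(r,g),b)>150))[0]
print("blob",c.min(0),c.max(0),"\n",cv2.approxPolyDP(c.astype(np.float32)[:,None],1.5,True)[:,0].round(1).tolist())
X=R[:2,0];Y=-R[:2,1]; o=p[2]-.0157
q=lambda x,y,z:np.r_[p[:2]+X*x+Y*y,o+z]
print(proj("side",[q(.045,.03,.01),q(.045,.03,0),q(-.045,.03,.01),q(-.045,.03,0),q(-.045,-.03,.01),q(.045,-.03,.01),q(-.095,.01,.018),q(-.095,.01,0),q(-.095,-.01,.018)]).round(1).tolist())
E
```

```text
[ 0.59379529 -0.21629839  0.15036653]
(array([ 0.62526734, -0.20865369,  0.04327627]), np.float64(0.002927750985574965)) (array([ 0.56164039, -0.22114587,  0.04496642]), np.float64(0.001166203149507858))
-0.3385 [[336.4, 181.2], [353.9, 184.4]]
-0.3405 [[336.5, 181.0], [354.0, 184.1]]
blob [331.91666667 151.75      ] [374.41666667 166.25      ] 
 [[331.8999938964844, 159.60000610351562], [334.1000061035156, 162.89999389648438], [354.3999938964844, 166.1999969482422], [358.79998779296875, 164.10000610351562], [372.1000061035156, 165.89999389648438], [374.3999938964844, 161.8000030517578], [373.79998779296875, 159.10000610351562], [351.3999938964844, 156.1999969482422], [348.79998779296875, 158.8000030517578], [344.3999938964844, 158.39999389648438], [338.1000061035156, 151.8000030517578]]
[[332.1, 159.9], [331.9, 162.5], [358.0, 164.4], [357.8, 166.9], [361.8, 155.8], [336.6, 151.7], [374.1, 161.9], [373.6, 166.5], [375.3, 159.0]]
```

Emit:
{"method": "carry_out", "body": {
  "deltas": [
    [[0.004,-0.002,0.04,0,0,0,1],[0.004,-0.002,0.1,0,0,0,1],[0.004,-0.002,0.17,0,0,0,1],[0.004,-0.002,0.24,0,0,0,1],[0.004,-0.002,0.31,0,0,0,1],[0.004,-0.002,0.37,0,0,0,1],[0.004,-0.002,0.42,0,0,0,1],[0.004,-0.002,0.46,0,0,0,1],[0.004,-0.002,0.49,0,0,0,1],[0.004,-0.002,0.5,0,0,0,1]]
  ]
}}

```text
time_s: 24.67
position: [0.5946, -0.2158, 0.0748]
tcp_rot: [[0.976, 0.216, -0.001], [0.216, -0.976, 0.001], [-0.001, -0.001, -1.0]]
force: [-0.7, -0.3, -1.6]
opening: 0.134
grasp_force: 30.0
```

Emit:
{"method": "carry_out", "body": {
  "deltas": [
    [[0,0,0,0,0,0,1],[0,0,0,0,0,0,1],[0,0,0.01,0,0,0,1],[0,0,0.02,0,0,0,1],[0,0,0.03,0,0,0,1],[0,0,0.04,0,0,0,1],[0,0,0.05,0,0,0,1],[0,0,0.06,0,0,0,1],[0,0,0.07,0,0,0,1],[0,0,0.07,0,0,0,1]]
  ]
}}

```text
time_s: 25.5
position: [0.5946, -0.2158, 0.0648]
tcp_rot: [[0.976, 0.216, -0.001], [0.216, -0.976, 0.0], [-0.001, -0.0, -1.0]]
force: [-0.7, -0.1, -2.5]
opening: 0.137
grasp_force: 30.0
```

Plate is 3 mm over the pin tips with no contact force. Going slowly lower.

Emit:
{"method": "carry_out", "body": {
  "deltas": [
    [[0,0,0.007,0,0,0,1],[0,0,0.014,0,0,0,1],[0,0,0.021,0,0,0,1],[0,0,0.028,0,0,0,1],[0,0,0.035,0,0,0,1],[0,0,0.042,0,0,0,1],[0,0,0.049,0,0,0,1],[0,0,0.055,0,0,0,1],[0,0,0.06,0,0,0,1],[0,0,0.06,0,0,0,1]]
  ]
}}

```text
time_s: 26.33
position: [0.5949, -0.2162, 0.056]
tcp_rot: [[0.976, 0.216, 0.0], [0.216, -0.976, -0.0], [-0.0, 0.0, -1.0]]
force: [-1.7, -3.2, -1.7]
opening: 0.136
grasp_force: 30.0
```

Emit:
{"method": "carry_out", "body": {
  "deltas": [
    [[0,0.003,0.007,0,0,0,1],[0,0.004,0.014,0,0,0,1],[0,0.004,0.021,0,0,0,1],[0,0.004,0.028,0,0,0,1],[0,0.004,0.035,0,0,0,1],[0,0.004,0.042,0,0,0,1],[0,0.004,0.049,0,0,0,1],[0,0.004,0.056,0,0,0,1],[0,0.004,0.063,0,0,0,1],[0,0.004,0.066,0,0,0,1]]
  ]
}}

```text
time_s: 27.17
position: [0.595, -0.2163, 0.0461]
tcp_rot: [[0.976, 0.216, -0.0], [0.216, -0.976, 0.0], [-0.0, -0.0, -1.0]]
force: [-1.0, -0.6, -0.9]
opening: 0.133
grasp_force: 30.0
```

Emit:
{"method": "carry_out", "body": {
  "deltas": [
    [[0,0,0.003,0,0,0,1],[0,0,0.006,0,0,0,1],[0,0,0.008,0,0,0,1],[0,0,0.008,0,0,0,1],[0,0,0.008,0,0,0,1],[0,0,0.008,0,0,0,1],[0,0,0.008,0,0,0,1],[0,0,0.008,0,0,0,1],[0,0,0.008,0,0,0,1],[0,0,0.008,0,0,0,1]]
  ]
}}

```text
time_s: 28.0
position: [0.5952, -0.2163, 0.0457]
tcp_rot: [[0.976, 0.216, 0.0], [0.216, -0.976, 0.0], [0.0, 0.0, -1.0]]
force: [-2.3, 0.5, 5.2]
opening: 0.132
grasp_force: 30.0
```

The 5 N upward force shows it is on the floor at the expected height. Opening only partly, because the tray is narrow, and rising.

Emit:
{"method": "carry_out", "body": {
  "deltas": [
    [[0,0,0,0,0,0,0.8],[0,0,0,0,0,0,0.6],[0,0,0,0,0,0,0.4],[0,0,0,0,0,0,0.3],[0,0,0,0,0,0,0.3],[0,0,0,0,0,0,0.3],[0,0,-0.03,0,0,0,0.3],[0,0,-0.1,0,0,0,0.3],[0,0,-0.2,0,0,0,0.3],[0,0,-0.35,0,0,0,0.3]]
  ]
}}

```text
time_s: 28.83
position: [0.594, -0.2159, 0.0973]
tcp_rot: [[0.976, 0.216, -0.003], [0.216, -0.976, 0.002], [-0.002, -0.002, -1.0]]
force: [-0.7, -0.1, -0.7]
opening: 0.346
grasp_force: 0.0
```

Emit:
{"method": "carry_out", "body": {
  "deltas": [
    [[0,0,-0.15,0,0,0,0.3],[0,0,-0.3,0,0,0,0.3],[0,0,-0.5,0,0,0,0.3],[-0.05,-0.1,-0.7,0,0,0,0.3],[-0.1,-0.25,-0.8,0,0,0,0.3],[-0.2,-0.4,-0.9,0,0,0,0.3],[-0.3,-0.6,-0.9,0,0,0,0.3],[-0.4,-0.8,-0.9,0,0,0,0.3],[-0.5,-0.9,-0.9,0,0,0,0.3],[-0.6,-1,-0.9,0,0,0,0.3]]
  ]
}}

```text
time_s: 29.67
position: [0.4735, -0.0881, 0.2338]
tcp_rot: [[0.976, 0.217, 0.001], [0.217, -0.976, -0.0], [0.001, 0.001, -1.0]]
force: [0.5, -0.5, 1.2]
opening: 0.348
grasp_force: 0.0
```

```bash
python3 - <<'E'
from h import *
s=telemetry.read_state(); print(s["time_s"],s["position"],s["force"],s["opening"])
i,j=capture("side"),capture("top")
a=np.hstack([cv2.resize(i[130:230,300:390],None,fx=4.4,fy=4.4),cv2.resize(j[160:260,345:425],None,fx=4.4,fy=4.4)])
cv2.imwrite("pics/t6.png",a[...,::-1])
E
```

```text
29.6667 [ 0.47352647 -0.08811485  0.23380567] [ 0.49793218 -0.52091234  1.18979047] 0.34848378603881064
```

View pics/t6.png

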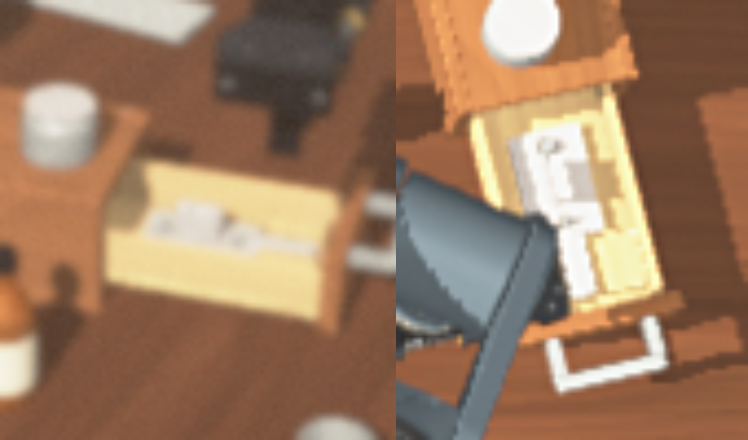

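The plate lies flush with a pin in each hole (thick pin at (548,145) in the top view), tab towards the handle. I'll confirm the handle position, and hand in if the tray hasn't moved.

```bash
python3 - <<'E'
from m import *
from rig import job
u=np.array([np.cos(np.radians(12.5)),np.sin(np.radians(12.5))]);A=np.c_[u,[-u[1],u[0]]]
P=onz("top",blob(capture("top"),(378,225,410,252),lambda r,g,b:(np.minimum(np.minimum(r,g),b)>165)&(r-b<45))[0],.081)[:,:2]@A
f=np.percentile(P[:,0],5); print(f)
if abs(f-.3652)<.002: print(job.hand_in())
E
```

```text
0.3669315044709031
the job is handed in; nothing more can be done
None
```

I handed the job in at about 30 s. The tray is within about 2 mm of its stop, and the plate lies flush over both pins with its tab towards the handle. The last pictures show this; the hand-in gave no verdict.

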